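Clamp a cake platter on the sloping decorating stand

ROBOT

A 7-joint arm with a two-finger parallel gripper is mounted at the origin on the work surface. World frame = base frame: x ahead of the robot, y to its left, z up, the work surface at z = 0. Lengths are in m, angles in rad, forces in N, time in s.
With the tool pointing down it reaches from about 0.425 to 0.925 m from the base axis. Payload 6.8 kg.
Tool frame: the origin (TCP) lies at the very end of the fingers, on their centre line; the grasp point (between the pads) lies 19 mm behind it; z points along the fingers, y is the line along which they close (so a half turn about z gives the same grasp; the last joint's range is limited). The gripper opens to 85 mm and grips with 20 to 120 N. Pads are 22 mm wide; open, the fingers measure 114 mm over their backs; the gripper's body (76 mm by 85 mm) begins 54 mm behind the grasp point. The pads swing forward as they close: fully open they stand 13 mm farther back than shut.
Start: joints at [1.151, 0.477, 0.022, 1.555, -0.011, 1.109, -0.083], TCP at [0.207, -0.642, 0.231] pointing down, gripper open.
Joint ranges: [-2.96, 2.96], [-0.34, 2.1], [-1.41, 1.46], [0.24, 2.44], [-1.37, 4.51], [0.17, 1.92], [-2.96, 2.96]. Speed limits (rad/s): [2.39, 2.39, 3.14, 3.14, 3.14, 3.14, 3.14].

INTERFACE

Orientations are given as a unit quaternion [w, x, y, z].
In Python, from station import get_obs, read_camera, hand_in gives the robot as it stands.
- The arm moves only by the tool arm_command, never from a script. Its argument "commands" is one flat list of numbers, 7 for each row, row after row: the shift along the tool's x, y, z in m, then the turn, a rotation vector about the tool's x, y, z in degrees, then the opening, from 0 (shut) to 1 (fully open). In form: [tx, ty, tz, rx, ry, rz, fingers, tx, ty, tz, rx, ry, rz, fingers, ...]. A call has 1 to 8 rows; each row is the pose to reach, as a shift and turn from the pose commanded when the call began, along the tool's axes at that moment; what a row does not reach only later rows make up. A row lasts 1/10 s, in which the tool goes at most 50 mm and 8.59 degrees, less where a joint would pass 70% of its speed; a pose out of reach is approached as far as the arm can. A call with a gripper value outside its range is refused whole. The fingers move at their own pace and stop on an object; "force" is the grip in N (left out, the last holds). Time passes only in rows, so rows that repeat a pose let the fingers close. It gives the time, the measured TCP pose, the force, the opening and the grip force at its end, in the units of the state.
- get_obs(): the state, without advancing time (a new reading comes with each control period).
- read_camera(name): name is "scene" or "top"; returns a dict with "img" (384x512x3 uint8, red, green, blue), "camera_matrix" (3x3 intrinsics, pixels), "k1" (the pictures are not rectified: a ray, as slopes to the right and down, at radius r is drawn at 1 + k1 r^2 times it, then the intrinsics apply), "pose" (4x4, takes a point from camera to world coordinates). Camera axes: x right, y down, z forward; pixel columns grow to the right and rows downward; lengths in m; the calibration is good to about 2 mm. A picture is of the moment at which its call begins. There is no depth.
- hand_in(): hands the job in; it is judged then, once.
The state is a dict: "t": time; "q": joint angles; "joint_vel": joint speeds; "joint_torque": joint torques, N m; "eef_pos": TCP position; "tool_rot": TCP orientation; "contact_force": force on the tool from outside, world axes, zero at the start; "torque": the same for the moment, N m; "gripper_width": opening from 0.0 (shut) to 1.0 (fully open); "grasp_force": force on a finger pad.
Only numpy, scipy, OpenCV 4.12 (cv2) and the standard library are available. Lean on these libraries where they do the work, as an engineer would, in place of code of your own. Each camera call takes 0.05 s, during which the arm holds its last target. There are 200 camera calls.

TASK

Fix the cake platter on the sloping stand for painting: slip the slotted keeper round the threaded stud from the high side, flat on the platter and under the brass ring, then screw the ring down clockwise, about a turn, until it meets the keeper and the resistance rises. Give it about a quarter turn more (never more than half a turn), so that the platter is snug but its rubber pad is not crushed, and let go. Do not push the mug or the paint pot about.

Things in the scene. Friction and masses are not known exactly. Their poses are not given: they have to be found in the camera images.
- stand: fixed wooden stand; origin on the table under it. On its sloping board lie an orange rubber pad and a flat white platter, 236 mm across, 8 mm thick, with a 46 mm centre hole. A steel threaded stud, 12 mm thick, stands square to the platter through the hole
- stud_seat (a point): point where the stud's axis meets the platter's top face while the platter is not pressed. z runs up along the stud, which leans 30 degrees from vertical (at stand yaw 0 towards the robot); x runs uphill along the platter, y across it. The stud's tip is 58 mm above this point along z
- ring_top (a point): centre of the upper face of the brass ring, already started on the stud: a knurled cylinder 36 mm across, 30 mm tall, with a black mark along its side and top (the point's x direction); z is the stud's axis, upwards. At joint value 0 its underside is 13 mm above the platter. It is narrower than the platter's hole, so it can press only on the keeper. It cannot come off
- ring (a joint): rotation of the brass ring on its thread, rad, growing clockwise seen from above its top; it moves down 8 mm a turn. It starts at 0 to 2, turns with about 0.06 N m and stays where it is left. With the keeper in place it meets the keeper at about 5.5 rad; from there the resistance rises, and snug is about 7 rad
- platter (a joint): how far the platter is pressed down into its rubber pad along the stud, in m: 0 when free, about 8 N per mm. 0.0008 to 0.004 is snug, over 0.005 crushes the pad
- keeper: loose blue keeper, a flat fork 6 mm thick, 112 mm long, 60 mm wide, about 120 g, with an upright red grip post; it starts flat on the table, post up. Origin on the underside, where the stud's axis belongs in the slot; x points from the open slot to the post. Slot 16 mm wide (22 mm in the last 12 mm), open at x = -34 mm, closed at x = +6 mm. In place, the origin is at stud_seat
- keeper_post (a point): centre of the top of the keeper's red grip post, at x = 62 mm and 46 mm above the underside in the keeper's frame. The post is 24 mm along x, 14 mm along y and 40 mm tall. With the post uphill of the stud the keeper hangs on the stud by its weight and stays when released
- mug: loose white mug, 72 mm across, 85 mm tall, with a handle; origin under its centre; to be left alone
- paint_pot: loose paint pot with a blue cap, 52 mm across, 55 mm tall; origin under its centre; to be left alone

How it is judged:
On the way:
1. the keeper lies flat on the platter, round the stud and under the ring, its post on the high side, before the ring is tight (distance between keeper and stud_seat below 0.008 m and angle between the z axis of keeper and the z axis of stud_seat, either way round below 0.12 rad and x of keeper_post in the frame of stud_seat above 0.03 m and value of joint platter below 0.0008 m), for 0.2 s.
At the end, for the whole second after the job is handed in: The keeper lies flat on the platter round the stud (its origin within 8 mm of stud_seat, within 0.12 rad of parallel to the face, its post at least 30 mm uphill of the stud), the ring presses on it so that the platter is held 0.8 to 4 mm into its pad, and all is at rest and released (distance between keeper and stud_seat below 0.008 m and angle between the z axis of keeper and the z axis of stud_seat, either way round below 0.12 rad and x of keeper_post in the frame of stud_seat above 0.03 m and value of joint platter between 0.0008 and 0.004 m and linear speed of keeper below 0.02 m/s); the robot touches nothing.
It fails at once if the pad is crushed: platter pressed in more than 5 mm (value of joint platter above 0.005 m).
It fails at once if mug or paint pot pushed more than 30 mm (distance of any of mug, paint_pot from where it was at the start of the episode above 0.03 m).
It also fails if it takes over 69 s, if anything falls off the work surface, if the arm or the gripper's body presses on something with over 40 N, if the wrist force passes 120 N, or if a joint passes its speed limit or range.

## Working session

There is one attempt and no reset: what is moved stays moved. The work goes in short steps, Python scripts to look and compute and a tool call to move; the robot and the scene stay as the last step left them, time stands still between calls to the robot, and variables do not carry over. Pictures are saved under pics/ and viewed, at most 10 in all, crops included, and the job is handed in when it is done.

Besides the shell and the picture viewer there is one more tool, called after "Call:" as name(argument=value, ...) on one line, values as JSON. arm_command: Moves the arm, as the interface text tells. Its arguments: {"type":"object","properties":{"commands":{"type":"array","items":{"type":"number"}},"force":{"type":"number"}},"required":["commands"]}

```bash
mkdir -p pics; ls
python3 - <<'E'
from station import *
import cv2,numpy as np
o=get_obs();print(o)
a=[]
for n in("scene","top"):
    c=read_camera(n);np.savez(n+"0.npz",**c);print(n,c["camera_matrix"],c["k1"],c["pose"])
    cv2.imwrite(f"pics/{n}0.png",cv2.resize(c["img"][:,:,::-1],(768,576)))
E
```

```text
pics
{'t': 0.0, 'q': array([ 1.15090138,  0.47779847,  0.0223057 ,  1.5564529 , -0.01153031,
        1.1093103 , -0.08309165]), 'joint_vel': array([-0.00158495,  0.00061135,  0.00098109,  0.0016656 ,  0.0002829 ,
        0.00034437,  0.00108384]), 'joint_torque': array([ 8.35604369e-04, -5.96443033e+01,  1.60826359e+00, -2.81200451e+01,
        1.24420857e-02,  9.44914296e-03,  3.13648661e-05]), 'eef_pos': array([ 0.20689835, -0.64188016,  0.23032554]), 'tool_rot': array([-9.01339907e-04,  9.87868540e-01,  1.55289728e-01, -1.89483796e-04]), 'contact_force': array([ 0.39574569, -0.15023763, -0.03675454]), 'torque': array([ 0.00414239, -0.0544911 , -0.04196626]), 'grasp_force': 0.0, 'gripper_width': 1.0017217752372067}
scene [[398.14338997   0.         253.52753481]
 [  0.         398.14338997 189.00641358]
 [  0.           0.           1.        ]] -0.10320412118115883 [[-0.16085426  0.75246078 -0.63869295  1.13988607]
 [ 0.98685289  0.13292832 -0.09193172  0.21948441]
 [ 0.01572537 -0.64508359 -0.76395018  0.82819924]
 [ 0.          0.          0.          1.        ]]
top [[438.43219076   0.         255.1542451 ]
 [  0.         438.43219076 183.14406993]
 [  0.           0.           1.        ]] -0.13547882762176228 [[ 0.0045042  -0.99264898  0.1209451   0.38869955]
 [-0.99996434 -0.00360705  0.00763566  0.10104937]
 [-0.00714328 -0.12097518 -0.99262983  1.19236341]
 [ 0.          0.          0.          1.        ]]
```

View pics/scene0.png

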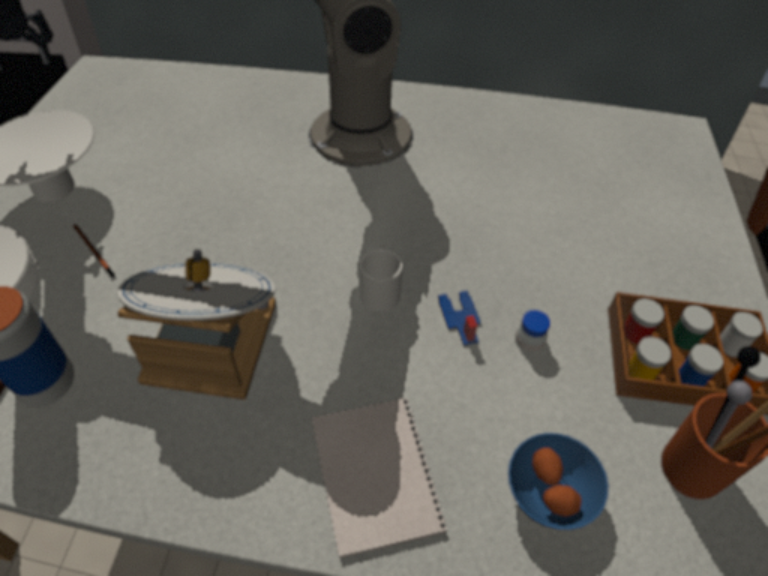

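View pics/top0.png

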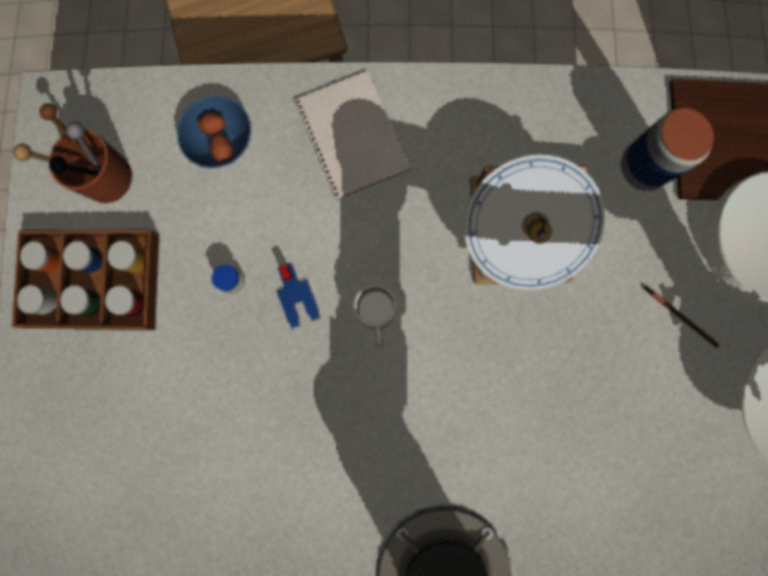

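The scene view (shown at 1.5x) has the platter at about (197,290), the ring at (197,268), the keeper at (462,318) with its post at (470,325), the mug at (380,280) and the pot at (535,325). In the top view the platter is at (536,222), the ring and stud at (538,228), and the keeper at (297,298) with its post at (286,272). The slot opens toward the robot.

```bash
cat > h.py <<'E'
import cv2,numpy as np
from scipy.spatial.transform import Rotation as R
def ray(c,px):
    K=c["camera_matrix"];k=float(c["k1"])
    px=np.atleast_2d(np.asarray(px,float))
    u=cv2.undistortPoints(px.reshape(-1,1,2),K,np.array([k,0,0,0])).reshape(-1,2)
    P=c["pose"];return P[:3,3],np.c_[u,np.ones(len(u))]@P[:3,:3].T
def plane(c,px,p,n):
    o,d=ray(c,px);return o+d*(((p-o)@n)/(d@n))[:,None]
def onz(c,px,z): return plane(c,px,np.array([0,0,z]),np.array([0,0,1.]))
def tri(c1,p1,c2,p2):
    A=0;b=0;L=[]
    for c,p in((c1,p1),(c2,p2)):
        o,d=ray(c,p);d=d[0]/np.linalg.norm(d[0]);M=np.eye(3)-np.outer(d,d);A=A+M;b=b+M@o;L.append((o,M))
    x=np.linalg.solve(A,b);return x,[round(float(np.linalg.norm(M@(x-o)))*1000,1) for o,M in L]
def proj(c,X):
    T=np.linalg.inv(c["pose"]);X=np.atleast_2d(X)
    return cv2.projectPoints(X,cv2.Rodrigues(T[:3,:3])[0],T[:3,3],c["camera_matrix"],np.array([float(c["k1"]),0,0,0]))[0].reshape(-1,2)
def big(m):
    n,l,s,ce=cv2.connectedComponentsWithStats(m.astype(np.uint8));i=1+np.argmax(s[1:,4]);return l==i,s[i],ce[i]
E
python3 - <<'E'
from h import *
S=dict(np.load("scene0.npz"));T=dict(np.load("top0.npz"))
vis=[]
for n,c,kb,pb in(("s",S,(285,185,330,240),(75,165,190,220)),("t",T,(175,155,220,225),(305,100,408,196))):
    hsv=cv2.cvtColor(c["img"],cv2.COLOR_RGB2HSV);H,s,v=[hsv[:,:,i].astype(int) for i in range(3)]
    x0,y0,x1,y1=kb;w=np.zeros(H.shape,bool);w[y0:y1,x0:x1]=1
    red,st,ce=big(w&((H<8)|(H>172))&(s>130)&(v>60));print(n,"red",st,ce)
    ys,xs=np.nonzero(red);print(" red rows",{int(y):(int(xs[ys==y].min()),int(xs[ys==y].max())) for y in np.unique(ys)})
    blue,st,ce=big(w&(H>100)&(H<130)&(s>110));print(n,"blue",st,ce)
    # crops
    vis.append(cv2.resize(c["img"][y0-2:y1+2,x0-2:x1+2,::-1],(390,300),interpolation=cv2.INTER_CUBIC))
    x0,y0,x1,y1=pb;vis.append(cv2.resize(c["img"][y0:y1,x0:x1,::-1],(400,300),interpolation=cv2.INTER_CUBIC));print(pb)
cv2.imwrite("pics/crops.png",np.vstack([np.hstack(vis[:2]),np.hstack(vis[2:])]))
E
```

```text
s red [311 211   7  15  60] [313.6        216.46666667]
 red rows {211: (312, 315), 212: (311, 315), 213: (311, 316), 214: (311, 316), 215: (311, 316), 216: (311, 317), 217: (312, 317), 218: (312, 316), 219: (313, 315), 220: (312, 315), 221: (312, 312), 222: (313, 314), 223: (312, 314), 224: (312, 314), 225: (313, 313)}
s blue [293 195  26  35 321] [304.57943925 208.23676012]
(75, 165, 190, 220)
t red [186 176   8  10  51] [189.60784314 180.96078431]
 red rows {176: (189, 189), 177: (187, 190), 178: (186, 191), 179: (186, 191), 180: (187, 192), 181: (187, 192), 182: (188, 192), 183: (188, 193), 184: (188, 193), 185: (189, 193)}
t blue [185 177  27  41 484] [197.5        198.66115702]
(305, 100, 408, 196)
```

View pics/crops.png

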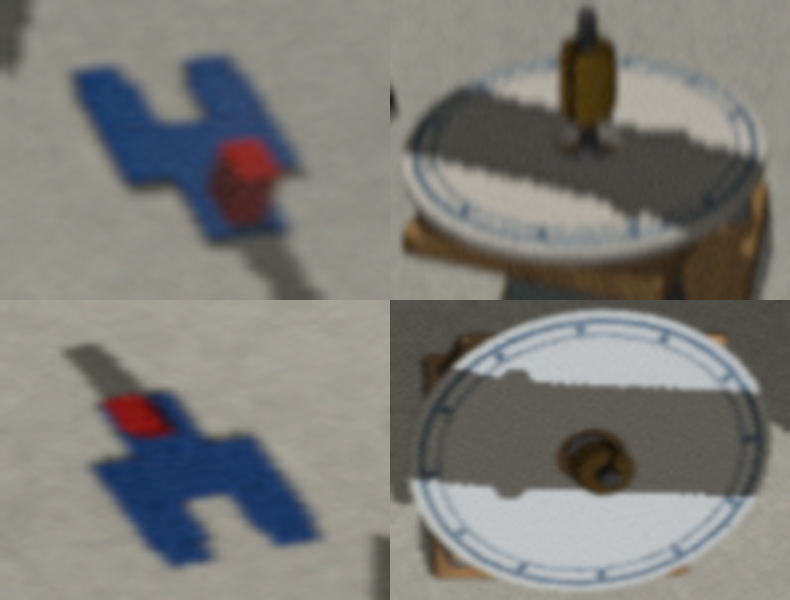

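The crops show the keeper's prong tips, shoulders and red post top in both views. They also show the platter rim, the ring and the stud tip. I'll cast and triangulate these points next.

```bash
cat > m.py <<'E'
from h import *
from scipy.optimize import least_squares
np.set_printoptions(precision=4,suppress=True)
S=dict(np.load("scene0.npz"));T=dict(np.load("top0.npz"))
kt=lambda p:(np.array(p,float)-[0,300])/[7.959,4.054]+[173,153]-[.5,.5]
ks=lambda p:np.array(p,float)/[7.959,5.085]+[283,183]-[.5,.5]
ps=lambda p:(np.array(p,float)-[390,0])/[3.478,5.4545]+[75,165]-[.5,.5]
pt=lambda p:(np.array(p,float)-[390,300])/[3.883,3.125]+[305,100]-[.5,.5]
print("post",tri(S,ks([247,160]),T,kt([133,415])))
for nm,c,f,q in(("top",T,kt,[[172,567],[320,538],[92,465],[255,435],[190,505],[233,497]]),("scn",S,ks,[[75,72],[225,57],[128,185],[299,170],[155,122],[198,120]])):
    W=onz(c,f(q),.006);tip=(W[0]+W[1])/2;sh=(W[2]+W[3])/2;d=sh-tip
    print(nm,"tip",tip,"widths",np.linalg.norm(W[0]-W[1]),np.linalg.norm(W[2]-W[3]),"body",np.linalg.norm(d),"yaw",np.degrees(np.arctan2(d[1],d[0])),"slot end",(W[4]+W[5])/2)
print("tip",tri(S,ps([587,8]),T,pt([610,478])))
print("ringtop",tri(S,ps([588,45]),T,pt([604,466])))
# platter rim in top view: lit white
g=cv2.cvtColor(T["img"],cv2.COLOR_RGB2GRAY);hs=cv2.cvtColor(T["img"],cv2.COLOR_RGB2HSV)
rim=[]
ctr=np.array([357.2,147.5]);gb=T["img"].astype(float).sum(2)
for a in np.arange(0,360,4):
    if not(35<a%180<145):continue
    rr=np.arange(36,54,.25);q=ctr+rr[:,None]*[np.cos(np.radians(a)),np.sin(np.radians(a))]
    pr=cv2.remap(gb.astype(np.float32),q[:,0].astype(np.float32)[None],q[:,1].astype(np.float32)[None],cv2.INTER_LINEAR)[0]
    dg=np.gradient(cv2.GaussianBlur(pr[None],(1,1),0)[0]);i=np.where(dg<-8)[0]
    if len(i): j=i[np.argmin(dg[i])];rim.append(q[j])
rim=np.array(rim)
sc=ps([[404,148],[766,158],[640,58],[560,60]])
def seatfr(x):
    y=x[3];M=R.from_euler('z',y).as_matrix()@R.from_euler('y',-np.radians(30)).as_matrix();return x[:3],M
def res(x):
    p,M=seatfr(x);n=M[:,2]
    r=[np.linalg.norm(plane(T,rim,p,n)-p,axis=1)-.118,(np.linalg.norm(plane(S,sc,p,n)-p,axis=1)-.118)]
    for c,q in((S,ps([587,8])),(T,pt([610,478]))): r.append((proj(c,p+.058*n)[0]-q)*.002*2)
    return np.concatenate(r)
s=least_squares(res,[.55,-.1,.2,0],loss="soft_l1",f_scale=.003)
p,M=seatfr(s.x);print("seat",p,"yaw deg",np.degrees(s.x[3]),"n",M[:,2],"res mm",np.round(s.fun*1000,1),len(rim))
print("unfixed tilt check proj seat",proj(S,p),proj(T,p))
for c in(S,T):
    print([np.round(proj(c,p+h*M[:,2])[0],1).tolist() for h in (0,.013,.043,.058)])
E
python3 m.py
```

```text
post (array([0.5346, 0.2847, 0.0399]), [0.7, 0.7])
top tip [0.4463 0.2501 0.006 ] widths 0.0540665934207258 0.059534210397714414 body 0.07366907031643163 yaw 20.842172335018883 slot end [0.4808 0.2625 0.006 ]
scn tip [0.4515 0.2503 0.006 ] widths 0.05268927845438085 0.057125927486495746 body 0.07491007033740317 yaw 20.74300924483659 slot end [0.4877 0.262  0.006 ]
tip (array([ 0.5769, -0.1418,  0.1777]), [0.2, 0.2])
ringtop (array([ 0.5879, -0.1401,  0.1673]), [0.5, 0.5])
seat [ 0.6071 -0.139   0.1266] yaw deg 6.805714593814095 n [-0.4965 -0.0593  0.866 ] res mm [ -3.4  -3.2  -3.9  -3.1  -3.3 -13.1   7.1  -3.8  -5.2  -4.5  -5.4  -5.7
  -6.8 -15.   -7.   -6.2  -8.2  -8.2  -8.2  -8.8 -17.4  -8.7   1.4   0.2
   0.5   0.9  -0.5  -1.7  -2.3  -3.1  -2.7  -2.9  -2.6  -3.7  -3.6  -3.5
  -2.9  -4.2  -3.7  -2.6  -4.7  -2.5  -2.1  -2.4  -2.1  -2.4  -2.6  -2.2
  -2.9  -1.8  -1.2  -0.6   0.2   0.5   0.8   1.9   4.3  -0.2  -0.3   4.
  -1.4   2.7   1.   -2.2] 56
unfixed tilt check proj seat [[132.4945 190.7532]] [[355.0526 148.1829]]
[[132.5, 190.8], [132.1, 185.4], [131.2, 173.0], [130.8, 166.6]]
[[355.1, 148.2], [356.4, 149.8], [359.7, 153.8], [361.4, 155.9]]
```

```bash
sed -i 's/dg\[i\])\]/dg[i])]; k=[a for a in i if dg[a]<.5*dg[j-0:j+1][0]]; j=max(k)/; s/j=i\[np.argmin(dg\[i\])\]; k=.*$/j=i[-1] if 0 else max(a for a in i if dg[a]<.45*dg[i].min());rim.append(q[j])/' m.py; sed -i 's/^rim=np.array(rim)/rim=np.array(rim);print(cv2.fitEllipse(rim.astype(np.float32)))\nvv=T["img"].copy()\nfor q in rim: vv[int(q[1]+.5),int(q[0]+.5)]=[255,0,0]\ncv2.imwrite("pics\/rim.png",cv2.resize(vv[95:200,300:415,::-1],(690,600),interpolation=cv2.INTER_NEAREST))/' m.py; python3 m.py
```

```text
post (array([0.5346, 0.2847, 0.0399]), [0.7, 0.7])
top tip [0.4463 0.2501 0.006 ] widths 0.0540665934207258 0.059534210397714414 body 0.07366907031643163 yaw 20.842172335018883 slot end [0.4808 0.2625 0.006 ]
scn tip [0.4515 0.2503 0.006 ] widths 0.05268927845438085 0.057125927486495746 body 0.07491007033740317 yaw 20.74300924483659 slot end [0.4877 0.262  0.006 ]
tip (array([ 0.5769, -0.1418,  0.1777]), [0.2, 0.2])
ringtop (array([ 0.5879, -0.1401,  0.1673]), [0.5, 0.5])
((355.5746154785156, 147.44677734375), (88.72371673583984, 98.06774139404297), 53.8890495300293)
seat [ 0.6051 -0.1412  0.1257] yaw deg 2.3765188405360353 n [-0.4996 -0.0207  0.866 ] res mm [-6.3 -6.8  4.2  5.   3.6  5.6  4.7  3.6  3.1  4.   3.3  3.9  4.5  3.5
  2.4  4.2  2.3  2.5  3.4  2.9  2.5  1.4  2.4  3.4  4.6  4.5  2.6  2.8
  1.   1.6  2.1  1.3  2.2  1.2  1.4  0.9  2.2  1.5  2.   1.1  2.1  1.2
  2.7  1.1  1.9  2.6  2.2  2.4  2.6  1.7  2.6  2.4  7.   3.9  3.4  3.5
  0.1 -0.4 -4.  -7.   0.4  1.   0.7  1.7] 56
unfixed tilt check proj seat [[132.0004 190.221 ]] [[355.8583 149.0593]]
[[132.0, 190.2], [131.8, 184.9], [131.4, 172.5], [131.3, 166.2]]
[[355.9, 149.1], [357.0, 150.7], [359.9, 154.8], [361.3, 156.9]]
```

View pics/rim.png

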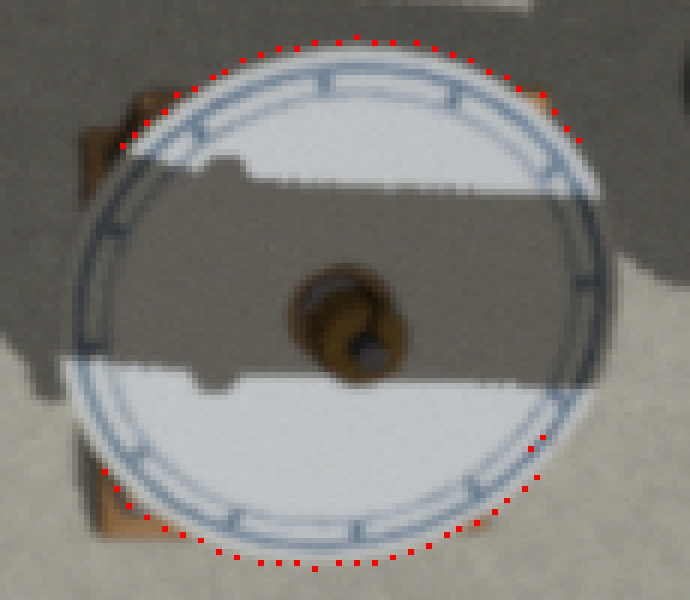

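The red rim samples lie about 0.7 px outside the platter edge, and a few at the ends are strays. I'll trim those, free the radius bias, and also get the yaw from the stud and the ring.

```bash
cat >> m.py <<'E'
print("----")
rim=rim[3:-3]; k=np.abs(s.fun[3:len(rim)+3]-.0025)<.003; rim=rim[k]
# manual shadowed-side rim points (rim.png: scale 6, offset 300,95)
man=np.array([[66,355],[80,240],[125,150],[612,300],[603,200],[598,385],[330,45],[420,48],[520,95],[310,560],[420,545],[500,497],[130,490],[200,535]])/6+[300,95]-.5
for nm,Q in(("auto",rim),("man",man),("both",np.r_[rim,man])):
    def res2(x):
        p,M=seatfr(x);n=M[:,2];r=[np.linalg.norm(plane(T,Q,p,n)-p,axis=1)-.118-x[4]]
        for c,q in((S,ps([587,8])),(T,pt([610,478]))): r.append((proj(c,p+.058*n)[0]-q)*.01)
        return np.concatenate(r)
    f=least_squares(res2,[.6,-.14,.12,0,0],loss="soft_l1",f_scale=.002)
    p,M=seatfr(f.x);print(nm,"seat",p,"yaw",np.degrees(f.x[3]),"bias",f.x[4],"rms mm",1000*np.std(f.fun[:len(Q)]))
    for c in(S,T): print([np.round(proj(c,p+h*M[:,2])[0],1).tolist() for h in (0,.013,.043,.058)])
E
python3 m.py | sed '1,/----/d'
```

```text
auto seat [ 0.6045 -0.1417  0.1259] yaw 1.4012499926131996 bias 0.002551092202213706 rms mm 0.7391590756011531
[[131.8, 190.0], [131.7, 184.7], [131.4, 172.3], [131.3, 166.0]]
[[356.1, 149.3], [357.2, 151.0], [360.0, 155.0], [361.4, 157.1]]
man seat [ 0.6086 -0.1413  0.1306] yaw -1.4753785595576034 bias -0.0038803951692046213 rms mm 2.1465602230734033
[[131.0, 190.0], [131.0, 184.7], [131.0, 172.3], [131.0, 165.9]]
[[356.3, 147.3], [357.3, 149.0], [359.7, 153.0], [361.0, 155.0]]
both seat [ 0.6047 -0.1414  0.1261] yaw 2.1933440939092055 bias 0.002087503392178941 rms mm 3.7373155299775127
[[131.9, 190.0], [131.8, 184.7], [131.4, 172.3], [131.2, 166.0]]
[[356.0, 149.2], [357.1, 150.9], [360.0, 154.9], [361.4, 157.0]]
```

```bash
cat >> h.py <<'E'
np.set_printoptions(precision=4,suppress=True)
def cur():
    from station import get_obs
    o=get_obs();q=o["tool_rot"];return o,o["eef_pos"],R.from_quat(np.r_[q[1:],q[0]]).as_matrix()
def go(name,p,Rt,base=None):
    if base is None: o,p0,R0=cur()
    else: p0,R0=base
    d=R0.T@(np.asarray(p)-p0);w=R.from_matrix(R0.T@Rt).as_rotvec(degrees=True)
    print(name,"shift",d,"rot",w.round(2));return np.asarray(p),Rt
def toolrot(xd,n):  # tool x along xd, tool z = -n
    z=-np.asarray(n)/np.linalg.norm(n);x=np.asarray(xd)-np.dot(xd,z)*z;x/=np.linalg.norm(x);return np.c_[x,np.cross(z,x),z]
SEAT=np.array([.605,-.1414,.126]);YAW=np.radians(1.5)
MS=R.from_euler('z',YAW).as_matrix()@R.from_euler('y',-np.radians(30)).as_matrix()
E
python3 - <<'E'
from h import *
a=np.radians(20.8);Rk=toolrot([np.cos(a),np.sin(a),0],[0,0,1])
go("via",[.47,-.1,.25],Rk);go("above",[.537,.2845,.16],Rk);go("down",[.537,.2845,.012],Rk)
E
```

```text
via shift [ 0.4167 -0.4351 -0.0189] rot [-0.09  0.   -2.93]
above shift [ 0.5984 -0.7804  0.0716] rot [-0.09  0.   -2.93]
down shift [ 0.5984 -0.7802  0.2196] rot [-0.09  0.   -2.93]
```

Call:
arm_command(commands=[0.417,-0.435,-0.02,0,0,-2.9,1,0.417,-0.435,-0.02,0,0,-2.9,1,0.417,-0.435,-0.02,0,0,-2.9,1,0.417,-0.435,-0.02,0,0,-2.9,1,0.417,-0.435,-0.02,0,0,-2.9,1,0.417,-0.435,-0.02,0,0,-2.9,1,0.417,-0.435,-0.02,0,0,-2.9,1,0.417,-0.435,-0.02,0,0,-2.9,1])

```text
t: 0.9
eef_pos: [0.3822, -0.2809, 0.2446]
tool_rot: [0.0, 0.984, 0.18, -0.0]
contact_force: [0.5, 0.0, 0.6]
gripper_width: 1.003
grasp_force: 0.0
```

Run:
```python
from h import *
a=np.radians(20.8);Rk=toolrot([np.cos(a),np.sin(a),0],[0,0,1])
print(cur()[0]['q'])
go("via",[.47,-.1,.25],Rk);go("above",[.537,.2845,.16],Rk);go("down",[.537,.2845,.012],Rk)
```

```text
[ 0.6813  0.1412 -0.1965  1.9926  0.0327  1.0107 -0.7392]
via shift [ 0.1463 -0.138  -0.0055] rot [ 0.01  0.01 -0.05]
above shift [ 0.3452 -0.4739  0.0845] rot [ 0.01  0.01 -0.05]
down shift [ 0.3452 -0.4739  0.2325] rot [ 0.01  0.01 -0.05]
```

Call:
arm_command(commands=[0.146,-0.138,-0.005,0,0,0,1,0.146,-0.138,-0.005,0,0,0,1,0.146,-0.138,-0.005,0,0,0,1,0.146,-0.138,-0.005,0,0,0,1,0.345,-0.474,0.0,0,0,0,1,0.345,-0.474,0.0,0,0,0,1,0.345,-0.474,0.0,0,0,0,1,0.345,-0.474,0.0,0,0,0,1])

```text
t: 1.7
eef_pos: [0.5033, 0.0958, 0.2469]
tool_rot: [0.0, 0.984, 0.18, -0.0]
contact_force: [0.5, -0.5, 1.0]
gripper_width: 1.003
grasp_force: 0.0
```

Run:
```python
from h import *
a=np.radians(20.8);Rk=toolrot([np.cos(a),np.sin(a),0],[0,0,1])
print(cur()[0]['q'])
go("above",[.537,.2845,.12],Rk)
```

```text
[ 0.1177  0.2325 -0.4948  1.8943  0.1271  1.0457 -1.6386]
above shift [ 0.0984 -0.1646  0.1268] rot [ 0.01  0.01 -0.06]
```

Call:
arm_command(commands=[0.098,-0.165,0.05,0,0,0,0.6,0.098,-0.165,0.05,0,0,0,0.6,0.098,-0.165,0.05,0,0,0,0.6,0.098,-0.165,0.05,0,0,0,0.6,0.098,-0.165,0.127,0,0,0,0.6,0.098,-0.165,0.127,0,0,0,0.6,0.098,-0.165,0.127,0,0,0,0.6,0.098,-0.165,0.127,0,0,0,0.6])

```text
t: 2.5
eef_pos: [0.5366, 0.2829, 0.1202]
tool_rot: [0.0, 0.984, 0.18, -0.0]
contact_force: [1.7, 0.5, 1.4]
gripper_width: 0.602
grasp_force: 0.0
```

Run:
```python
from h import *
from station import read_camera
a=np.radians(20.8);Rk=toolrot([np.cos(a),np.sin(a),0],[0,0,1])
print(cur()[0]['q'])
go("down",[.537,.2845,.014],Rk)
v=[]
for n,b in(("scene",(260,120,360,240)),("top",(140,130,240,250))):
    c=read_camera(n);x0,y0,x1,y1=b;v.append(cv2.resize(c["img"][y0:y1,x0:x1,::-1],(400,480),interpolation=cv2.INTER_CUBIC))
cv2.imwrite("pics/g1.png",np.hstack(v))
```

```text
[-0.2182  0.5377 -0.494   1.7939  0.3175  0.8902 -2.0641]
down shift [ 0.001  -0.0014  0.1062] rot [ 0.    0.04 -0.05]
```

View pics/g1.png

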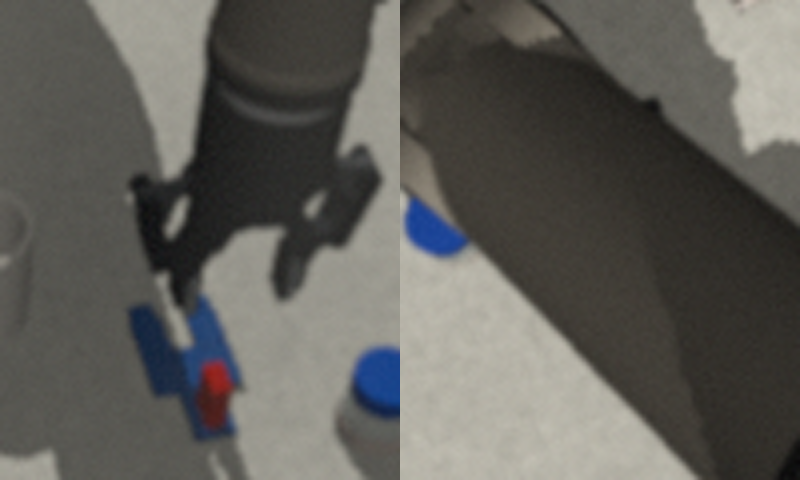

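The fingers straddle the red post: their tips are at about (185,290) and (285,290) in the scene crop, above the post top at (217,372). Descending and gripping.

Call:
arm_command(commands=[0.001,-0.0015,0.04,0,0,0,0.6,0.001,-0.0015,0.08,0,0,0,0.6,0.001,-0.0015,0.106,0,0,0,0.6,0.001,-0.0015,0.106,0,0,0,0.6,0.001,-0.0015,0.106,0,0,0,0.0,0.001,-0.0015,0.106,0,0,0,0.0,0.001,-0.0015,0.106,0,0,0,0,0.001,-0.0015,0.106,0,0,0,0], force=60)

```text
t: 3.4
eef_pos: [0.5388, 0.2858, 0.0167]
tool_rot: [-0.001, 0.984, 0.18, 0.002]
contact_force: [-0.9, -0.7, 7.0]
gripper_width: 0.157
grasp_force: 59.5
```

Call:
arm_command(commands=[0,0,0,0,0,0,0,0,0,0,0,0,0,0], force=60)

```text
t: 3.6
eef_pos: [0.5388, 0.2859, 0.0166]
tool_rot: [-0.001, 0.984, 0.18, 0.002]
contact_force: [0.4, -0.0, 8.4]
gripper_width: 0.152
grasp_force: 59.5
```

```bash
cat >> h.py <<'E'
RT=toolrot(MS[:,0],MS[:,2])
OFF=np.array([.062,0,.0166])  # TCP in keeper frame
def keep(k): return SEAT+MS@(np.array(k)+OFF)
E
python3 - <<'E'
from h import *
b=go("lift",cur()[1]+[0,0,.22],cur()[2]); 
t=go("pre",keep([.08,0,.08]),RT);go("pre from lift",*t,base=b);print(t[0])
E
```

```text
lift shift [ 0.001  -0.0001 -0.22  ] rot [0. 0. 0.]
pre shift [-0.0177  0.4475 -0.2643] rot [-5.11 29.47 18.78]
pre from lift shift [-0.0187  0.4476 -0.0443] rot [-5.11 29.47 18.78]
[ 0.6797 -0.1394  0.2807]
```

Call:
arm_command(commands=[0,0,-0.05,0,0,0,0,0,0,-0.1,0,0,0,0,0,0,-0.15,0,0,0,0,0,0,-0.2,0,0,0,0,0,0,-0.24,0,0,0,0,0,0,-0.25,0,0,0,0,-0.018,0.1,-0.264,-1,6,4,0,-0.018,0.14,-0.264,-2,12,8,0])

```text
t: 4.4
eef_pos: [0.5592, 0.1882, 0.2756]
tool_rot: [-0.002, 0.988, 0.11, 0.108]
contact_force: [1.5, -0.5, -1.6]
gripper_width: 0.151
grasp_force: 59.1
```

Run:
```python
from h import *
print(cur()[0]['gripper_width'],cur()[0]['q']);go("pre",keep([.08,0,.08]),RT)
```

```text
0.1507052913097 [-0.0415  0.2271 -0.4975  1.8499  0.2413  0.9019 -1.9977]
pre shift [0.0445 0.346  0.0115] rot [-3.   17.44 10.82]
```

Call:
arm_command(commands=[0.006,0.045,0.001,-0.4,2.2,1.4,0,0.012,0.09,0.003,-0.8,4.4,2.8,0,0.018,0.135,0.004,-1.2,6.6,4.2,0,0.024,0.18,0.006,-1.6,9,5.6,0,0.03,0.225,0.007,-2,11.5,7,0,0.036,0.27,0.009,-2.5,14,9,0,0.042,0.31,0.01,-3,17.4,10.8,0,0.0445,0.346,0.0115,-3,17.4,10.8,0])

```text
t: 5.2
eef_pos: [0.6778, -0.1417, 0.2786]
tool_rot: [-0.002, 0.967, 0.012, 0.256]
contact_force: [-0.6, 0.5, -1.0]
gripper_width: 0.152
grasp_force: 59.1
```

Call:
arm_command(commands=[0,0,0,0,0,0,0,0,0,0,0,0,0,0])

```text
t: 5.4
eef_pos: [0.6786, -0.1407, 0.2791]
tool_rot: [-0.002, 0.967, 0.012, 0.255]
contact_force: [-0.6, 1.9, -1.7]
gripper_width: 0.154
grasp_force: 59.2
```

Run:
```python
from h import *
from station import read_camera
o,p,r=cur();print(o['gripper_width'],o['q'],p);go("pre",keep([.08,0,.08]),RT)
v=[]
for n,b in(("scene",(80,90,190,222)),("top",(300,80,410,212))):
    c=read_camera(n);np.savez(n+"1.npz",**c);x0,y0,x1,y1=b;v.append(cv2.resize(c["img"][y0:y1,x0:x1,::-1],(400,480),interpolation=cv2.INTER_CUBIC))
    M=np.c_[r[:,0],-r[:,1],-r[:,2]]
    K=p-M@OFF
    for q in([-.034,.03,0],[-.034,-.03,0],[-.034,.0,0]): print(n,q,proj(c,K+M@np.array(q))[0])
cv2.imwrite("pics/g2.png",np.hstack(v))
```

```text
0.15447214797453768 [ 0.463   0.2702 -0.366   1.8602  0.0381  0.5169 -1.4404] [ 0.6786 -0.1407  0.2791]
pre shift [ 0.0017 -0.0012 -0.0009] rot [ 0.12  0.4  -0.07]
scene [-0.034, 0.03, 0] [135.825  163.5649]
scene [-0.034, -0.03, 0] [109.4332 160.6042]
scene [-0.034, 0.0, 0] [122.5441 162.0734]
top [-0.034, 0.03, 0] [352.2639 142.1051]
top [-0.034, -0.03, 0] [378.0809 141.729 ]
top [-0.034, 0.0, 0] [365.2117 141.9113]
```

View pics/g2.png

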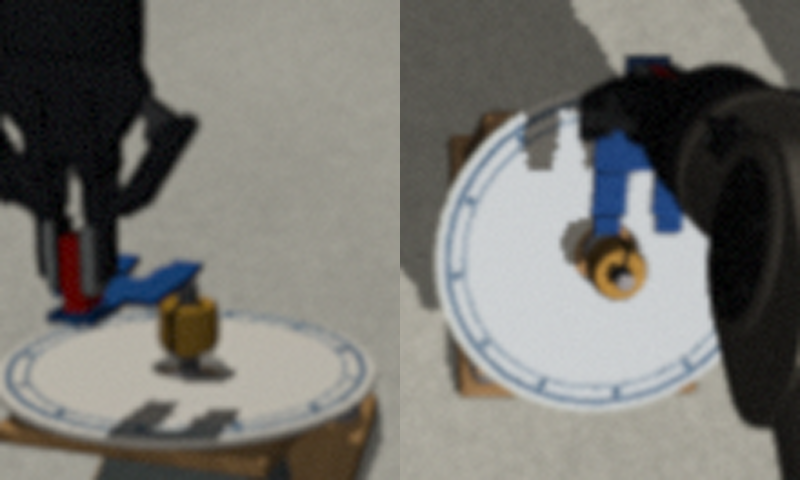

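The prong tips sit at about (352.3,143.6) and (377.1,142.2) px in the top view. That is about 1 px, or 2 mm, further along -x than predicted, so the TCP offset becomes 64 mm. The lateral error is about 1 mm and the stud tip agrees with the estimate. Next I go down to just above the platter.

```bash
sed -i 's/OFF=np.array(\[.062/OFF=np.array([.064/' h.py
python3 - <<'E'
from h import *
go("a",keep([.075,0,.06]),RT);go("b",keep([.075,0,.006]),RT)
E
```

```text
a shift [-0.0018  0.0015  0.0194] rot [0.01 0.36 0.13]
b shift [-0.0015  0.0015  0.0734] rot [0.01 0.36 0.13]
```

Call:
arm_command(commands=[-0.0015,0.001,0.02,0,0.4,0,0,-0.0015,0.001,0.045,0,0.4,0,0,-0.0015,0.001,0.06,0,0.4,0,0,-0.0015,0.001,0.07,0,0.4,0,0,-0.0015,0.001,0.0735,0,0.4,0,0,-0.0015,0.001,0.0735,0,0.4,0,0,-0.0015,0.001,0.0735,0,0.4,0,0])

```text
t: 6.2
eef_pos: [0.7147, -0.1398, 0.216]
tool_rot: [-0.002, 0.966, 0.013, 0.26]
contact_force: [0.5, -0.0, -1.3]
gripper_width: 0.152
grasp_force: 59.2
```

Call:
arm_command(commands=[0,0,0.002,0,0,0,0,0,0,0.003,0,0,0,0,0,0,0.004,0,0,0,0,0,0,0.004,0,0,0,0])

```text
t: 6.6
eef_pos: [0.7165, -0.1399, 0.2118]
tool_rot: [-0.002, 0.966, 0.013, 0.26]
contact_force: [-0.8, -0.2, -0.6]
gripper_width: 0.155
grasp_force: 59.3
```

Call:
arm_command(commands=[0,0,0.001,0,0,0,0,0,0,0.002,0,0,0,0,0,0,0.002,0,0,0,0])

```text
t: 6.9
eef_pos: [0.7174, -0.1399, 0.2107]
tool_rot: [-0.002, 0.966, 0.013, 0.26]
contact_force: [-6.9, 0.5, 7.2]
gripper_width: 0.153
grasp_force: 60.8
```

Run:
```python
from h import *
o,p,r=cur();M=np.c_[r[:,0],-r[:,1],-r[:,2]]
print("keeper in seat frame",MS.T@(p-M@OFF-SEAT),"force in seat",MS.T@o["contact_force"],o["torque"]);go("z2",keep([.075,0,.002]),RT)
```

```text
keeper in seat frame [ 0.0757 -0.0016  0.0005] force in seat [-2.3048  0.6952  9.6863] [0.0358 1.2968 0.0885]
z2 shift [-0.0007 -0.0015 -0.0014] rot [ 0.11 -0.09  0.05]
```

Call:
arm_command(commands=[0,-0.001,-0.002,0,0,0,0,-0.01,-0.001,-0.002,0,0,0,0,-0.02,-0.001,-0.002,0,0,0,0,-0.03,-0.001,-0.002,0,0,0,0,-0.03,-0.001,-0.002,0,0,0,0,-0.03,-0.001,-0.002,0,0,0,0])

```text
t: 7.5
eef_pos: [0.6892, -0.1397, 0.1957]
tool_rot: [-0.003, 0.966, 0.013, 0.258]
contact_force: [-2.5, -0.8, 1.2]
gripper_width: 0.151
grasp_force: 59.7
```

Run:
```python
from h import *
from station import read_camera
o,p,r=cur();M=np.c_[r[:,0],-r[:,1],-r[:,2]]
print("keeper in seat frame",MS.T@(p-M@OFF-SEAT),"force in seat",MS.T@o["contact_force"],o["torque"])
v=[]
for n,b in(("scene",(95,150,170,210)),("top",(325,110,400,170))):
    c=read_camera(n);x0,y0,x1,y1=b;v.append(cv2.resize(c["img"][y0:y1,x0:x1,::-1],(400,320),interpolation=cv2.INTER_CUBIC))
cv2.imwrite("pics/g3.png",np.hstack(v))
```

```text
keeper in seat frame [ 0.0438 -0.0005  0.0017] force in seat [-1.5492 -0.7426  2.269 ] [-0.0061  0.9816 -0.0217]
```

View pics/g3.png

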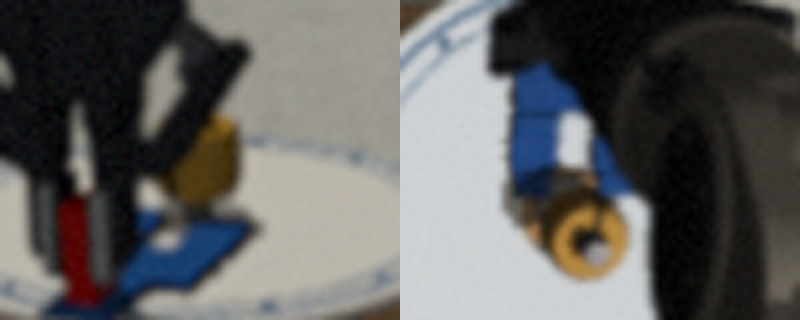

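The keeper lies flat beside the stud. In the top crop its slot centre is at about (575,140) and the ring hides the stud base at about (570,205). I'll compare that with the projected line.

Run:
```python
from h import *
T=dict(np.load("top0.npz"))
for x in(0,.02,.04,.05,.06): 
    q=proj(T,SEAT+MS@np.array([x,0,.007]))[0];print(x,q,(q+.5-[325,110])*5.333+[400,0])
```

```text
0 [356.5846 149.9787] [571.1074 215.8729]
0.02 [357.0953 142.2685] [573.8309 174.7542]
0.04 [357.6039 134.4566] [576.5431 133.0934]
0.05 [357.8573 130.5126] [577.8943 112.06  ]
0.06 [358.1099 126.5432] [579.2417  90.8914]
```

The slot axis is within about 0.5 mm of the stud line, so I'm sliding the keeper in.

Call:
arm_command(commands=[-0.006,0,0,0,0,0,0,-0.012,0,0,0,0,0,0,-0.018,0,0,0,0,0,0,-0.024,0,0,0,0,0,0,-0.03,0,0,0,0,0,0,-0.035,0,0,0,0,0,0,-0.038,0,0,0,0,0,0,-0.038,0,0,0,0,0,0])

```text
t: 8.4
eef_pos: [0.6568, -0.1405, 0.1771]
tool_rot: [-0.003, 0.966, 0.013, 0.259]
contact_force: [-2.0, -0.1, 1.2]
gripper_width: 0.155
grasp_force: 59.5
```

Run:
```python
from h import *
o,p,r=cur();M=np.c_[r[:,0],-r[:,1],-r[:,2]]
print("keeper in seat frame",MS.T@(p-M@OFF-SEAT),"force in seat",MS.T@o["contact_force"],o["torque"])
```

```text
keeper in seat frame [ 0.0064 -0.0005  0.0017] force in seat [-1.176  -0.0205  2.0522] [-0.0515  0.7505 -0.0244]
```

Now slow steps until it contacts, then press flat.

Call:
arm_command(commands=[-0.002,0,0,0,0,0,0,-0.004,0,0,0,0,0,0,-0.006,0,0,0,0,0,0,-0.006,0,0,0,0,0,0])

```text
t: 8.8
eef_pos: [0.6522, -0.1405, 0.1744]
tool_rot: [-0.003, 0.966, 0.013, 0.259]
contact_force: [-1.7, -0.4, 0.9]
gripper_width: 0.15
grasp_force: 59.5
```

Run:
```python
from h import *
o,p,r=cur();M=np.c_[r[:,0],-r[:,1],-r[:,2]]
print("keeper in seat frame",MS.T@(p-M@OFF-SEAT),"force in seat",MS.T@o["contact_force"],o["torque"])
```

```text
keeper in seat frame [ 0.0011 -0.0004  0.0017] force in seat [-1.0209 -0.3255  1.6628] [-0.0296  0.5531  0.0632]
```

Call:
arm_command(commands=[-0.001,0,0,0,0,0,0,-0.002,0,0,0,0,0,0,-0.003,0,0,0,0,0,0,-0.003,0,0,0,0,0,0])

```text
t: 9.2
eef_pos: [0.6514, -0.1405, 0.1744]
tool_rot: [-0.002, 0.965, 0.013, 0.261]
contact_force: [5.6, 0.6, 1.1]
gripper_width: 0.15
grasp_force: 59.4
```

Run:
```python
from h import *
o,p,r=cur();M=np.c_[r[:,0],-r[:,1],-r[:,2]]
print("keeper in seat frame",MS.T@(p-M@OFF-SEAT),"force in seat",MS.T@o["contact_force"],o["torque"])
```

```text
keeper in seat frame [ 0.0004 -0.0004  0.0018] force in seat [ 5.391   0.4955 -1.8435] [ 0.0463 -0.7808  0.0186]
```

The slot's closed end touches the stud at about 5 N. I'll lower it onto the platter and release.

Call:
arm_command(commands=[0.001,0,0.001,0,0,0,0,0.002,0,0.0015,0,0,0,0,0.002,0,0.0015,0,0,0,0,0.002,0,0.0015,0,0,0,0.4,0.002,0,0.0015,0,0,0,0.4,0.002,0,0.0015,0,0,0,0.4,0.002,0,0.0015,0,0,0,0.4])

```text
t: 9.9
eef_pos: [0.6517, -0.1405, 0.1721]
tool_rot: [-0.003, 0.966, 0.013, 0.259]
contact_force: [-0.3, 0.3, -0.1]
gripper_width: 0.399
grasp_force: 0.0
```

Call:
arm_command(commands=[0,0,-0.03,0,0,0,0.4,0,0,-0.07,0,0,0,0.5,0,0,-0.11,0,0,0,0.5,0,0,-0.15,0,0,0,0.5,0,0,-0.15,0,0,0,0.5])

```text
t: 10.4
eef_pos: [0.5775, -0.1433, 0.3078]
tool_rot: [-0.001, 0.965, 0.013, 0.263]
contact_force: [1.3, 0.0, 0.1]
gripper_width: 0.497
grasp_force: 0.0
```

Run:
```python
from h import *
from station import read_camera
o,p,r=cur();print(o["q"],o["contact_force"])
v=[]
for n,b in(("scene",(95,150,170,210)),("top",(325,110,400,170))):
    c=read_camera(n);np.savez(n+"2.npz",**c);x0,y0,x1,y1=b;v.append(cv2.resize(c["img"][y0:y1,x0:x1,::-1],(400,320),interpolation=cv2.INTER_CUBIC))
cv2.imwrite("pics/g4.png",np.hstack(v))
```

```text
[ 0.6832  0.0777 -0.5049  2.0268 -0.1305  0.5287 -1.26  ] [1.3263 0.0149 0.1297]
```

View pics/g4.png

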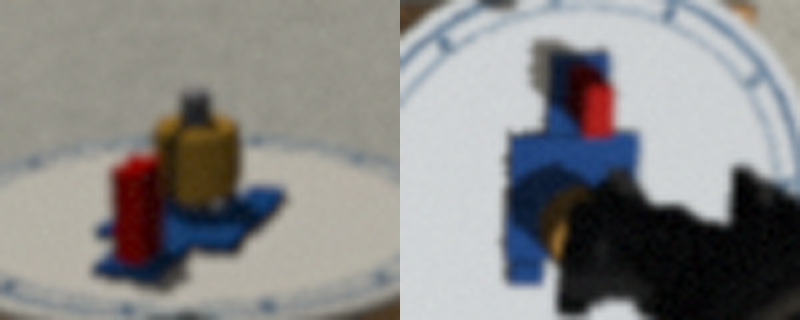

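The keeper stays flat round the stud and under the ring, with its post uphill at about (137,210) in the scene crop. The next step is to centre the tool over the stud and turn back half a turn to make room for the stroke.

Run:
```python
from h import *
go("over",SEAT+MS@np.array([0,0,.09]),RT)
```

```text
over shift [-0.0646 -0.001   0.0775] rot [ 0.18 -0.15  0.03]
```

Call:
arm_command(commands=[-0.03,-0.001,0,0,0,-8,0.55,-0.0645,-0.001,0,0,0,-16,0.55,-0.0645,-0.001,0,0,0,-24,0.55,-0.0645,-0.001,0,0,0,-32,0.55,-0.0645,-0.001,0,0,0,-40,0.55,-0.0645,-0.001,0.02,0,0,-48,0.55,-0.0645,-0.001,0.04,0,0,-56,0.55,-0.0645,-0.001,0.06,0,0,-64,0.55])

```text
t: 11.3
eef_pos: [0.5512, -0.1415, 0.216]
tool_rot: [0.135, 0.811, 0.525, 0.221]
contact_force: [-0.7, -0.7, -0.2]
gripper_width: 0.549
grasp_force: 0.0
```

Call:
arm_command(commands=[0,0,0,0,0,-8,0.55,0,0,0,0,0,-16,0.55,0,0,0,0,0,-24,0.55,0,0,0,0,0,-32,0.55,0,0,0,0,0,-40,0.55,0,0,0,0,0,-48,0.55,0,0,0,0,0,-56,0.55,0,0,0,0,0,-64,0.55])

```text
t: 12.1
eef_pos: [0.5509, -0.1414, 0.2166]
tool_rot: [0.231, 0.409, 0.875, 0.116]
contact_force: [-0.5, -0.2, -0.7]
gripper_width: 0.552
grasp_force: 0.0
```

Call:
arm_command(commands=[0,0,0,0,0,-8,0.55,0,0,0,0,0,-16,0.55,0,0,0,0,0,-24,0.55,0,0,0,0,0,-32,0.55,0,0,0,0,0,-40,0.55,0,0,0,0,0,-48,0.55,0,0,0,0,0,-52,0.55,0,0,0,0,0,-52,0.55])

```text
t: 12.9
eef_pos: [0.5509, -0.1415, 0.2169]
tool_rot: [0.259, -0.013, 0.966, 0.004]
contact_force: [0.1, -0.7, 0.6]
gripper_width: 0.548
grasp_force: 0.0
```

```bash
cat >> h.py <<'E'
def ringgo(z,name="ring"):
    o,p,r=cur();n=MS[:,2]
    print("q",o["q"],"TCP seat",MS.T@(p-SEAT),"F seat",MS.T@o["contact_force"],"M seat",MS.T@o["torque"],"w",o["gripper_width"])
    xs=MS.T@r[:,0];print("tool x in seat plane deg",np.degrees(np.arctan2(xs[1],xs[0])))
    return go(name,SEAT+n*z,toolrot(r[:,0],n))
E
python3 -c "
from h import *
ringgo(.014)"
```

```text
q [ 1.1601  0.267  -1.0546  2.154   0.3726  0.3545  1.4627] TCP seat [-0.0014  0.0013  0.1058] F seat [ 0.3655 -0.6637  0.5053] M seat [0.0512 0.5796 0.0286] w 0.5482614947736153
tool x in seat plane deg -179.96895336264956
ring shift [-0.0015 -0.0014  0.0918] rot [ 0.06 -0.02 -0.  ]
```

Call:
arm_command(commands=[-0.0015,-0.0015,0.03,0,0,0,0.55,-0.0015,-0.0015,0.06,0,0,0,0.55,-0.0015,-0.0015,0.08,0,0,0,0.55,-0.0015,-0.0015,0.092,0,0,0,0.55,-0.0015,-0.0015,0.092,0,0,0,0.55,-0.0015,-0.0015,0.092,0,0,0,0.55])

```text
t: 13.5
eef_pos: [0.5985, -0.1417, 0.1388]
tool_rot: [0.259, -0.013, 0.966, 0.003]
contact_force: [-0.1, -0.2, 0.7]
gripper_width: 0.552
grasp_force: 0.0
```

```bash
python3 -c "
from h import *
ringgo(.014)"
```

```text
q [ 0.7405  0.3961 -0.6528  2.1423  0.6969  0.2031  1.1339] TCP seat [ 0.0008 -0.0001  0.0144] F seat [ 0.2807 -0.2296  0.694 ] M seat [-0.0487  0.5456 -0.0344] w 0.5523383282610621
tool x in seat plane deg -179.98641939868492
ring shift [0.0008 0.0001 0.0004] rot [-0.02  0.01 -0.  ]
```

Call:
arm_command(commands=[0,0,0,0,0,0,0.3,0,0,0,0,0,0,0.3,0,0,0,0,0,0,0.3,0,0,0,0,0,0,0.3], force=30)

```text
t: 13.9
eef_pos: [0.5987, -0.1424, 0.1398]
tool_rot: [0.26, -0.013, 0.966, 0.003]
contact_force: [-1.7, 2.4, 1.6]
gripper_width: 0.416
grasp_force: 30.5
```

```bash
python3 -c "
from h import *
ringgo(.014)"
```

```text
q [ 0.7422  0.3945 -0.6536  2.1424  0.698   0.2028  1.1337] TCP seat [ 0.0014 -0.0009  0.0151] F seat [-0.6732  2.4634  2.1822] M seat [ 0.4002  0.6558 -0.0831] w 0.4161920349687724
tool x in seat plane deg -179.96409053639292
ring shift [0.0014 0.0009 0.0011] rot [-0.09  0.1  -0.  ]
```

Gripped at 35.4 mm, which matches the 36 mm ring. Turning clockwise now, feeding 8 mm per turn.

Call:
arm_command(commands=[0.001,-0.001,0.0002,0,0,8,0.3,0.001,-0.001,0.0004,0,0,16,0.3,0.001,-0.001,0.0005,0,0,24,0.3,0.001,-0.001,0.0007,0,0,32,0.3,0.001,-0.001,0.0009,0,0,40,0.3,0.001,-0.001,0.0011,0,0,48,0.3,0.001,-0.001,0.0012,0,0,56,0.3,0.001,-0.001,0.0014,0,0,64,0.3])

```text
t: 14.7
eef_pos: [0.5983, -0.1446, 0.1379]
tool_rot: [0.218, 0.504, 0.824, 0.14]
contact_force: [-2.5, -1.0, 1.2]
gripper_width: 0.409
grasp_force: 30.6
```

```bash
python3 -c "
from h import *
ringgo(.0126)"
```

```text
q [ 0.6609  0.3771 -0.5513  2.1476  0.5353  0.1733  0.1611] TCP seat [ 0.     -0.003   0.0137] F seat [-1.5369 -0.9092  2.315 ] M seat [-0.1842  0.8384  0.0594] w 0.40942031225326525
tool x in seat plane deg 115.6755150851974
ring shift [0.0028 0.0013 0.0011] rot [-0.04  0.18 -0.  ]
```

Call:
arm_command(commands=[0,0,0.0,0,0,8,0.3,0,0,0.0002,0,0,16,0.3,0,0,0.0004,0,0,24,0.3,0,0,0.0006,0,0,32,0.3])

```text
t: 15.1
eef_pos: [0.5975, -0.1449, 0.1366]
tool_rot: [0.171, 0.712, 0.653, 0.194]
contact_force: [-4.9, -1.9, 0.8]
gripper_width: 0.412
grasp_force: 30.7
```

```bash
python3 -c "
from h import *
ringgo(.0123)"
```

```text
q [ 0.6575  0.378  -0.547   2.1487  0.5337  0.1728 -0.3963] TCP seat [-0.0013 -0.0033  0.0129] F seat [-3.9002 -1.7218  3.2084] M seat [-0.212   1.2627  0.076 ] w 0.4118487570241385
tool x in seat plane deg 83.64908505333695
ring shift [0.0034 0.0009 0.0006] rot [-0.06  0.2  -0.  ]
```

Call:
arm_command(commands=[0.002,0.001,0.0002,0,0,8,0.3,0.003,0.001,0.0004,0,0,16,0.3,0.003,0.001,0.0006,0,0,24,0.3,0.003,0.001,0.0007,0,0,32,0.3,0.003,0.001,0.0009,0,0,40,0.3,0.003,0.001,0.0011,0,0,48,0.3])

```text
t: 15.7
eef_pos: [0.5966, -0.1438, 0.1347]
tool_rot: [0.078, 0.917, 0.306, 0.244]
contact_force: [-10.1, -4.3, 1.4]
gripper_width: 0.412
grasp_force: 30.9
```

```bash
python3 -c "
from h import *
ringgo(.0112)"
```

```text
q [ 0.6445  0.3779 -0.5367  2.1501  0.5416  0.1746 -1.2484] TCP seat [-0.003  -0.0022  0.0118] F seat [-8.132  -4.0562  6.302 ] M seat [-0.746   2.0605  0.1112] w 0.4121007527129967
tool x in seat plane deg 35.53609671006016
ring shift [ 0.0037 -0.0001  0.0005] rot [0.05 0.49 0.  ]
```

Forces are moderate at about 10 N. The ring's axis seems to be about 3 mm off my command, so I'll relax the command toward it and continue.

Call:
arm_command(commands=[-0.0033,-0.0005,0.0,0,0,8,0.3,-0.0033,-0.0005,0.0003,0,0,16,0.3,-0.0033,-0.0005,0.0005,0,0,24,0.3,-0.0033,-0.0005,0.0007,0,0,32,0.3,-0.0033,-0.0005,0.0009,0,0,40,0.3])

```text
t: 16.2
eef_pos: [0.5965, -0.1423, 0.1337]
tool_rot: [-0.012, 0.966, -0.024, 0.258]
contact_force: [-7.2, 2.8, 2.4]
gripper_width: 0.405
grasp_force: 30.9
```

```bash
python3 -c "
from h import *
ringgo(.0112)"
```

```text
q [ 0.6658  0.3841 -0.5621  2.1527  0.5953  0.1716 -1.993 ] TCP seat [-0.0035 -0.0007  0.0109] F seat [-4.9629  2.9888  5.6359] M seat [0.5974 1.4546 0.1109] w 0.40501801556636713
tool x in seat plane deg -4.294407342078907
ring shift [ 0.0034 -0.001  -0.0003] rot [0.13 0.11 0.  ]
```

Call:
arm_command(commands=[-0.001,0,0.0,0,0,8,0.3,-0.001,0,0.0003,0,0,16,0.3,-0.001,0,0.0005,0,0,24,0.3,-0.001,0,0.0007,0,0,32,0.3,-0.001,0,0.0009,0,0,40,0.3,-0.001,0,0.0009,0,0,40,0.3])

```text
t: 16.8
eef_pos: [0.5975, -0.1408, 0.1333]
tool_rot: [-0.1, 0.9, -0.351, 0.239]
contact_force: [-4.3, 4.7, 2.7]
gripper_width: 0.41
grasp_force: 30.9
```

```bash
python3 -c "
from h import *
ringgo(.0112)"
```

```text
q [ 0.6718  0.3875 -0.5719  2.153   0.6248  0.1699 -2.7175] TCP seat [-0.0028  0.0008  0.0101] F seat [-2.2501  4.7929  4.3944] M seat [ 0.9648  1.0175 -0.0845] w 0.4101428772281958
tool x in seat plane deg -44.121915055577595
ring shift [ 0.0026 -0.0014 -0.0011] rot [-0.02 -0.04  0.  ]
```

Turned 224° (3.91 rad) so far. I'll release, retreat along the stud, and check the ring's mark while turning back.

Call:
arm_command(commands=[0,0,0,0,0,0,0.55,0,0,0,0,0,0,0.55,0,0,0,0,0,0,0.55,0,0,-0.03,0,0,0,0.55,0,0,-0.07,0,0,0,0.55,0,0,-0.1,0,0,0,0.55,0,0,-0.1,0,0,-8,0.55,0,0,-0.1,0,0,-16,0.55])

```text
t: 17.6
eef_pos: [0.5479, -0.1451, 0.2213]
tool_rot: [-0.063, 0.94, -0.22, 0.252]
contact_force: [-0.2, -0.6, -0.3]
gripper_width: 0.547
grasp_force: 0.0
```

Call:
arm_command(commands=[0,0,0,0,0,-8,0.55,0,0,0,0,0,-16,0.55,0,0,0,0,0,-24,0.55,0,0,0,0,0,-32,0.55,0,0,0,0,0,-40,0.55,0,0,0,0,0,-48,0.55,0,0,0,0,0,-56,0.55,0,0,0,0,0,-64,0.55])

```text
t: 18.4
eef_pos: [0.548, -0.1439, 0.22]
tool_rot: [0.079, 0.914, 0.313, 0.247]
contact_force: [-0.2, -0.9, -0.0]
gripper_width: 0.549
grasp_force: 0.0
```

Call:
arm_command(commands=[0,0,0,0,0,-8,0.55,0,0,0,0,0,-16,0.55,0,0,0,0,0,-24,0.55,0,0,0,0,0,-32,0.55,0,0,0,0,0,-40,0.55,0,0,0,0,0,-48,0.55,0,0,0,0,0,-56,0.55,0,0,0,0,0,-64,0.55])

```text
t: 19.2
eef_pos: [0.548, -0.1438, 0.22]
tool_rot: [0.198, 0.609, 0.75, 0.168]
contact_force: [-0.5, 0.5, 0.3]
gripper_width: 0.551
grasp_force: 0.0
```

```bash
python3 -c "
from h import *
from station import read_camera
ringgo(.1)
v=[]
for n,b in(('scene',(110,155,155,200)),('top',(335,125,380,170))):
    c=read_camera(n);np.savez(n+'3.npz',**c);x0,y0,x1,y1=b;v.append(cv2.resize(c['img'][y0:y1,x0:x1,::-1],(270,270),interpolation=cv2.INTER_CUBIC))
for n,b in(('scene',(110,155,155,200)),('top',(335,125,380,170))):
    c=np.load(n+('2' if n=='scene' else '0')+'.npz');x0,y0,x1,y1=b;v.append(cv2.resize(c['img'][y0:y1,x0:x1,::-1],(270,270),interpolation=cv2.INTER_CUBIC))
cv2.imwrite('pics/m1.png',np.vstack([np.hstack(v[:2]),np.hstack(v[2:])]))
"
```

```text
q [ 1.4023  0.4329 -1.3964  2.1485  0.8036  0.4872 -0.2971] TCP seat [-0.0024 -0.001   0.1099] F seat [-0.278   0.5097  0.5281] M seat [0.017  0.5614 0.0104] w 0.551382011632444
tool x in seat plane deg 100.34101203491106
ring shift [0.0005 0.0025 0.0099] rot [0.05 0.14 0.  ]
```

View pics/m1.png

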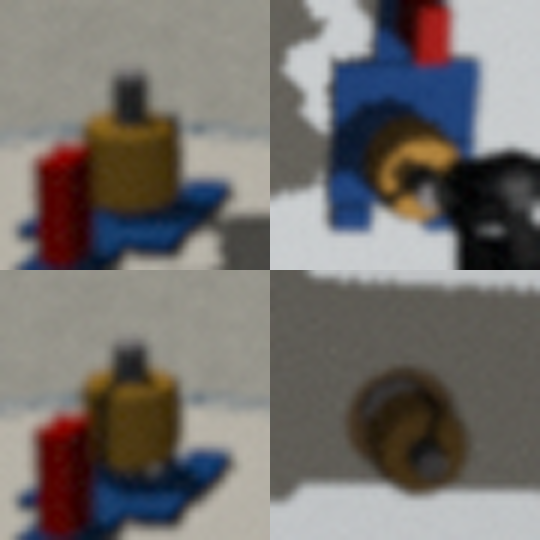

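The ring has come down about 5 mm, as expected for 224°, and the keeper is unmoved. The mark was at about (103,155)/6 in the early scene crop and is now at the right edge, about (178,125)/6. Casting that ray onto the ring's cylinder gives the starting angle.

```bash
python3 -c "
from h import *
from scipy.optimize import brentq
S=dict(np.load('scene2.npz'))
def ang(px,dx,dy):
    o,d=ray(S,px);a=MS.T@(o-SEAT)-[dx,dy,0];b=MS.T@d[0]
    A=b[:2]@b[:2];B=2*a[:2]@b[:2];C=a[:2]@a[:2]-.018**2;D=B*B-4*A*C
    if D<0:return None
    t=(-B-D**.5)/2/A;q=a+t*b;return np.degrees(np.arctan2(q[1],q[0])).round(1),q[2].round(4)
for dx,dy in((0,0),(-.003,-.001),(-.002,0),(0,-.001)):
    print([ang(np.array(p)/6+[110,155]-.5,dx,dy) for p in([103,130],[103,155],[103,175],[85,155],[180,155])], 'now',ang(np.array([178,140])/6+[110,155]-.5,dx,dy))
g=S['img'][176:186,120:145].astype(int).sum(2).mean(0);print(g)
g=dict(np.load('scene3.npz'))['img'][178:188,120:145].astype(int).sum(2).mean(0);print(g)
"
```

```text
[(np.float64(-13.5), np.float64(0.0391)), (np.float64(-14.5), np.float64(0.0291)), (np.float64(-15.4), np.float64(0.0211)), (np.float64(-56.8), np.float64(0.0254)), (np.float64(99.3), np.float64(0.025))] now (np.float64(91.9), np.float64(0.0319))
[(np.float64(-14.7), np.float64(0.0379)), (np.float64(-15.7), np.float64(0.028)), (np.float64(-16.6), np.float64(0.0199)), None, (np.float64(96.9), np.float64(0.0242))] now (np.float64(90.2), np.float64(0.0309))
[(np.float64(-16.8), np.float64(0.0383)), (np.float64(-17.9), np.float64(0.0283)), (np.float64(-18.8), np.float64(0.0202)), None, (np.float64(91.0), np.float64(0.0252))] now (np.float64(85.8), np.float64(0.0318))
[(np.float64(-10.0), np.float64(0.0392)), (np.float64(-10.9), np.float64(0.0292)), (np.float64(-11.7), np.float64(0.0212)), (np.float64(-45.4), np.float64(0.0265)), None] now (np.float64(104.5), np.float64(0.0304))
[218.5 212.6 198.4 160.1 130.3 104.4  92.3  93.9 130.5 151.8 157.2 157.7
 155.2 150.2 144.7 141.9 134.4 122.7 135.8 225.3 369.5 457.5 467.9 463.2
 468.1]
[156.4 148.  133.2 110.4  98.1 119.3 141.7 153.8 159.4 158.4 160.1 157.3
 156.9 152.6 147.4 143.6 136.3 126.2 127.9 194.3 314.3 405.  422.2 422.
 419.9]
```

```bash
cat >> h.py <<'E'
def ring2(z,yaw,tilt=27.5,dx=-.0022,dy=-.0008):
    o,p,r=cur();M2=R.from_euler('z',YAW).as_matrix()@R.from_euler('y',-np.radians(tilt)).as_matrix();n=M2[:,2]
    a=np.radians(yaw);xd=M2@[np.cos(a),np.sin(a),0]
    g=SEAT+MS@np.array([dx,dy,z+.019]);return go("ring2 z%g"%z,g-n*.019,toolrot(xd,n))
E
python3 -c "
from h import *
b=ring2(.09,134)
"
```

```text
ring2 z0.09 shift [ 0.0003 -0.0006  0.0199] rot [  2.28   1.3  -33.91]
```

Call:
arm_command(commands=[0,0,0,0.5,0.3,-8,0.55,0,0,0,1.0,0.6,-16,0.55,0,0,0.01,1.6,1.0,-24,0.55,0,0,0.02,2.3,1.3,-32,0.55,0,0,0.02,2.3,1.3,-34,0.55,0,0,0.02,2.3,1.3,-34,0.55])

```text
t: 19.9
eef_pos: [0.5581, -0.143, 0.2024]
tool_rot: [0.217, 0.369, 0.899, 0.096]
contact_force: [1.0, 1.0, 0.2]
gripper_width: 0.551
grasp_force: 0.0
```

```bash
python3 -c "
from h import *
print(cur()[0]['q'])
b=ring2(.012,134)
"
```

```text
[ 1.3284  0.5128 -1.3768  2.1155  0.8965  0.5738  0.2078]
ring2 z0.012 shift [-0.0023  0.0017  0.0776] rot [ 0.02 -0.06 -0.16]
```

Call:
arm_command(commands=[0,0,0.02,0,0,0,0.55,-0.001,0.001,0.045,0,0,0,0.55,-0.002,0.0015,0.065,0,0,0,0.55,-0.0023,0.0017,0.0776,0,0,0,0.55,-0.0023,0.0017,0.0776,0,0,0,0.55,-0.0023,0.0017,0.0776,0,0,0,0.55])

```text
t: 20.5
eef_pos: [0.5963, -0.1424, 0.1354]
tool_rot: [0.217, 0.368, 0.899, 0.096]
contact_force: [0.4, 0.4, 0.9]
gripper_width: 0.55
grasp_force: 0.0
```

```bash
python3 -c "
from h import *
ringgo(.012);ring2(.012,134)
"
```

```text
q [ 1.0794  0.5889 -1.1226  2.0998  1.1171  0.4863  0.0096] TCP seat [-0.0029 -0.0007  0.0125] F seat [0.809  0.3769 0.531 ] M seat [-0.0209  0.4546  0.0132] w 0.5499264691516489
tool x in seat plane deg 133.9158856700959
ring shift [-0.0015  0.0026  0.0004] rot [-1.79 -1.77  0.03]
ring2 z0.012 shift [ 0.     -0.0001  0.0005] rot [ 0.01 -0.03 -0.06]
```

Call:
arm_command(commands=[-0.0005,0.0005,0,-1.8,-1.8,0,0.55,-0.0005,0.0005,0,-1.8,-1.8,0,0.55,-0.0005,0.0005,0,-1.8,-1.8,0,0.3,-0.0005,0.0005,0,-1.8,-1.8,0,0.3,-0.0005,0.0005,0,-1.8,-1.8,0,0.3,-0.0005,0.0005,0,-1.8,-1.8,0,0.3,-0.0005,0.0005,0,-1.8,-1.8,0,0.3], force=30)

```text
t: 21.2
eef_pos: [0.5972, -0.1421, 0.1365]
tool_rot: [0.237, 0.365, 0.894, 0.104]
contact_force: [-6.5, 1.5, 7.9]
gripper_width: 0.409
grasp_force: 30.1
```

```bash
python3 -c "
from h import *
ringgo(.012)
"
```

```text
q [ 1.0691  0.5624 -1.0875  2.1295  1.1972  0.4135 -0.0712] TCP seat [-0.0015 -0.0005  0.013 ] F seat [-1.6599  1.6782 10.1348] M seat [0.2404 0.8253 0.0276] w 0.40909999304629663
tool x in seat plane deg 134.05740954785023
ring shift [-0.0007  0.0014  0.001 ] rot [0.01 0.06 0.  ]
```

Gripped again. Turning the remaining ~155°, watching force and moment.

Call:
arm_command(commands=[0,0,-0.0003,0,0,8,0.3,0,0,0,0,0,16,0.3,0,0,0,0,0,24,0.3,0,0,0.0002,0,0,32,0.3,0,0,0.0004,0,0,40,0.3,0,0,0.0006,0,0,48,0.3,0,0,0.0008,0,0,56,0.3,0,0,0.001,0,0,64,0.3])

```text
t: 22.0
eef_pos: [0.5983, -0.1419, 0.1357]
tool_rot: [0.146, 0.785, 0.562, 0.215]
contact_force: [-2.8, 2.2, 4.5]
gripper_width: 0.413
grasp_force: 29.7
```

```bash
python3 -c "
from h import *
ringgo(.0115)
"
```

```text
q [ 0.9181  0.4688 -0.8773  2.1358  1.0208  0.2885 -1.0687] TCP seat [-0.0009 -0.0003  0.0118] F seat [-0.1412  2.2417  5.2234] M seat [0.3137 0.5116 0.0651] w 0.4131075862988559
tool x in seat plane deg 69.74319800870242
ring shift [0.0006 0.0008 0.0003] rot [ 0.1  -0.03 -0.  ]
```

Call:
arm_command(commands=[0,0,0.0002,0,0,8,0.3,0,0,0.0004,0,0,16,0.3,0,0,0.0006,0,0,24,0.3,0,0,0.0007,0,0,32,0.3])

```text
t: 22.4
eef_pos: [0.5989, -0.142, 0.1354]
tool_rot: [0.081, 0.91, 0.324, 0.247]
contact_force: [-2.8, 0.7, 5.7]
gripper_width: 0.415
grasp_force: 29.9
```

```bash
python3 -c "
from h import *
ringgo(.0115)
"
```

```text
q [ 0.8256  0.4311 -0.7585  2.1402  0.8923  0.2353 -1.5223] TCP seat [-0.0006 -0.0005  0.0112] F seat [0.424  0.8071 6.3136] M seat [0.2587 0.4587 0.0999] w 0.41473982090957395
tool x in seat plane deg 37.750481983678355
ring shift [ 0.0008  0.     -0.0003] rot [ 0.09 -0.08 -0.  ]
```

Call:
arm_command(commands=[0,0,0.0002,0,0,8,0.3,0,0,0.0004,0,0,16,0.3,0,0,0.0006,0,0,24,0.3,0,0,0.0007,0,0,32,0.3])

```text
t: 22.8
eef_pos: [0.5993, -0.1423, 0.1349]
tool_rot: [0.01, 0.964, 0.061, 0.26]
contact_force: [-3.4, 0.1, 7.3]
gripper_width: 0.412
grasp_force: 30.0
```

```bash
python3 -c "
from h import *
ringgo(.0115)
"
```

```text
q [ 0.7409  0.4051 -0.6535  2.1445  0.7511  0.1967 -1.958 ] TCP seat [-0.0006 -0.0008  0.0105] F seat [0.6539 0.1445 8.0008] M seat [0.1007 0.4492 0.1187] w 0.4119111524668584
tool x in seat plane deg 5.750730130457327
ring shift [ 0.0006 -0.0007 -0.001 ] rot [ 0.06 -0.12 -0.  ]
```

The resisting moment has risen from 0.03 to 0.12 N m, so the ring has met the keeper. About 34° more to go.

Call:
arm_command(commands=[0,0,0.0,0,0,8,0.3,0,0,0.0002,0,0,16,0.3,0,0,0.0004,0,0,24,0.3,0,0,0.0006,0,0,32,0.3,0,0,0.0006,0,0,34,0.3,0,0,0.0006,0,0,34,0.3])

```text
t: 23.4
eef_pos: [0.5995, -0.1426, 0.1343]
tool_rot: [-0.066, 0.94, -0.222, 0.251]
contact_force: [-3.3, 0.3, 7.1]
gripper_width: 0.411
grasp_force: 30.0
```

```bash
python3 -c "
from h import *
ringgo(.0115)
"
```

```text
q [ 0.6917  0.3933 -0.5936  2.147   0.6566  0.1779 -2.4622] TCP seat [-0.0006 -0.001   0.0099] F seat [0.7522 0.3912 7.7931] M seat [ 0.028   0.3585 -0.1154] w 0.41060709205173346
tool x in seat plane deg -28.01690016804595
ring shift [ 0.0001 -0.0012 -0.0016] rot [-0.01 -0.13  0.  ]
```

Call:
arm_command(commands=[0,0,0,0,0,0,0.55,0,0,0,0,0,0,0.55,0,0,0,0,0,0,0.55,0,0,-0.03,0,0,0,0.55,0,0,-0.07,0,0,0,0.55,0,0,-0.11,0,0,0,0.55,-0.08,0,-0.14,0,0,0,0.55,-0.12,0,-0.14,0,0,0,0.55])

```text
t: 24.2
eef_pos: [0.4768, -0.11, 0.213]
tool_rot: [-0.067, 0.94, -0.221, 0.252]
contact_force: [-1.6, 1.8, 0.3]
gripper_width: 0.553
grasp_force: 0.0
```

```bash
python3 -c "
from h import *
from station import read_camera
ringgo(.1)
v=[]
for n,b in(('scene',(95,150,170,210)),('top',(325,110,400,170))):
    c=read_camera(n);np.savez(n+'4.npz',**c);x0,y0,x1,y1=b;v.append(cv2.resize(c['img'][y0:y1,x0:x1,::-1],(400,320),interpolation=cv2.INTER_CUBIC))
cv2.imwrite('pics/end.png',np.hstack(v))
a=cv2.cvtColor(np.load('scene2.npz')['img'],cv2.COLOR_RGB2HSV);d=cv2.cvtColor(np.load('scene4.npz')['img'],cv2.COLOR_RGB2HSV)
for i in(a,d):
    m=((i[...,0]<8)|(i[...,0]>172))&(i[...,1]>130)&(i[...,2]>60);m[:170]=0;m[205:]=0;m[:,:100]=0;m[:,135:]=0;print('post',big(m)[1:])
"
```

```text
q [ 1.5054  0.1295 -1.3517  2.308   0.059   0.2881 -1.8948] TCP seat [-0.0667  0.0348  0.139 ] F seat [-1.2462  1.8548  1.0418] M seat [0.0438 0.5515 0.0528] w 0.552770215189872
tool x in seat plane deg -27.93697074529529
ring shift [ 0.0751 -0.0004  0.0392] rot [-0.21 -0.15  0.  ]
post (array([117, 179,   8,  20, 101], dtype=int32), array([119.4554, 188.297 ]))
post (array([117, 179,   8,  21, 104], dtype=int32), array([119.4519, 188.8462]))
```

View pics/end.png

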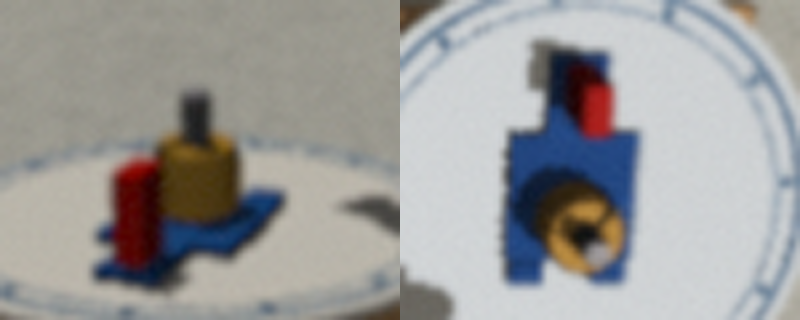

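The keeper is flat, clamped under the ring, and the post is uphill. The mark in the top crop points from (580,235) to (600,212), about -41°, which means a ring angle near 7.0 rad. I'll check the press depth at sub-pixel level before handing in.

```bash
python3 -c "
from h import *
S=dict(np.load('scene2.npz'));A=S['img'];B=np.load('scene4.npz')['img']
for nm,(x0,y0,x1,y1),ch in(('post',(112,174,128,204),0),('prong',(132,182,152,200),2),('prong r',(132,182,152,200),0),('frontrim',(85,196,125,222),2),('fixed',(120,212,170,240),2)):
    f=lambda i:i[y0:y1,x0:x1,ch].astype(np.float32)
    w=np.eye(2,3,dtype=np.float32)
    try: cc,w=cv2.findTransformECC(f(A),f(B),w,cv2.MOTION_TRANSLATION,(3,200,1e-6));print(nm,cc,w[:,2])
    except Exception as e: print(nm,'fail')
for h in(-.001,-.0019,-.003): print(h,proj(S,SEAT+MS@np.array([.062,0,.02+h]))-proj(S,SEAT+MS@np.array([.062,0,.02])))
"
```

```text
post 0.9627020651200558 [-0.1948  0.9191]
prong 0.9442694559756861 [0.0233 0.426 ]
prong r 0.9893230778265599 [0.1239 0.6107]
frontrim 0.9721300226303412 [-0.1516  0.4135]
fixed 0.9560576178128216 [0.4384 0.6622]
-0.001 [[0.0157 0.4344]]
-0.0019 [[0.0299 0.825 ]]
-0.003 [[0.0473 1.3021]]
```

Call:
arm_command(commands=[0,0,0,0,0,0,0.55,0,0,0,0,0,0,0.55])

```text
t: 24.5
eef_pos: [0.4781, -0.1107, 0.2131]
tool_rot: [-0.067, 0.94, -0.22, 0.252]
contact_force: [0.2, -0.7, -0.3]
gripper_width: 0.551
grasp_force: 0.0
```

```bash
python3 -c "
from station import hand_in
print(hand_in())"
```

```text
the job is handed in; nothing more can be done
None
```

I handed the job in at 24.5 s, with no verdict returned: the keeper is seated flat round the stud with its post uphill, the ring is at about 7 rad and released, and the platter is an estimated 1 to 2 mm into its pad.

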